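Set up the lime and salsa station

ROBOT

A 6-joint arm with a two-finger parallel gripper is mounted at the origin on the work surface. World frame = base frame: x ahead of the robot, y to its left, z up, the work surface at z = 0. Lengths are in m, angles in degrees, forces in N, time in s.
With the tool pointing down it reaches from about 0.4 to 0.825 m from the base axis. Payload 7 kg.
Tool frame: the origin (TCP) lies midway between the tips of the shut fingers; the grasp point (between the pads) lies 19 mm behind it (ctrl.hold_point_z is the distance from the TCP to the grasp point, in m); z points along the fingers, y is the line along which they close (so a half turn about z gives the same grasp; the last joint's range is limited). The gripper opens to 88 mm and grips with 3 to 60 N. Pads are 19 mm wide; open, the fingers measure 130 mm over their backs; the gripper's body (78 mm by 193 mm) begins 47 mm behind the grasp point.
Start: joints at [-60.155, 20.546, 0.682, 0, -70.136, -16.507], TCP at [0.156, -0.657, 0.227] pointing down, gripper open.
Joint ranges: [-176.03, 176.03], [-82.01, 121.73], [-58.28, 71.71], [-173.87, 95.51], [-174.79, -0.11], [-173.66, 173.66]. Speed limits (degrees/s): [136.94, 136.94, 172.46, 180, 180, 180].

INTERFACE

Orientations are given as [roll, pitch, yaw] about the fixed x, y, z axes, in that order (R = Rz(yaw) Ry(pitch) Rx(roll)).
In Python, from plant import ctrl gives the robot as it stands.
- The arm moves only by the tool apply_moves, never from a script. Its argument "deltas" is a list of rows, each an object with "fingers": the finger opening in mm, from 0 to 87.6; "delta_pos": the shift along the tool's x, y, z in mm, a list of three; "angular": the turn, a rotation vector about the tool's x, y, z in degrees, a list of three. A call has 1 to 10 rows; each row is the pose to reach, as a shift and turn from the pose commanded when the call began, along the tool's axes at that moment; what a row does not reach only later rows make up. A row lasts 1/10 s, in which the tool goes at most 50 mm and 8.59 degrees, less where a joint would pass 70% of its speed; a pose out of reach is approached as far as the arm can. A call with a gripper value outside its range is refused whole. The fingers move at their own pace and stop on an object; the grip force is fixed at half the most. Time passes only in rows, so rows that repeat a pose let the fingers close. It gives the time, the measured TCP pose, the force, the opening and the grip force at its end, in the units of the state.
- ctrl.get_obs(): the state, without advancing time (a new reading comes with each control period).
- ctrl.snapshot(name): name is "scene" or "top" or "wrist"; returns the picture (480x640x3 uint8, red, green, blue); there is no depth.
- ctrl.camera_params(name): a dict with "fx", "fy", "cx", "cy" (pixels), "cam_to_world" (4x4, takes a point from camera to world coordinates); the wrist camera has in their place "mount" (4x4, takes a point from camera to tool coordinates, whose origin is the TCP and whose axes are the flange's). Camera axes: x right, y up, looking along -z (the intrinsics and any distortion apply to the point x, -y, -z); pixel columns grow to the right and rows downward; lengths in m; the calibration is good to about 2 mm. A picture is of the moment at which its call begins: read the wrist's pose just before it. camera_params takes no time and is no camera call.
- ctrl.close_job(): hands the job in; it is judged then, once.
The state is a dict: "clock": time; "joint_pos": joint angles; "qvel": joint speeds; "tau": joint torques, N m; "tool_pos": TCP position; "orientation": TCP orientation; "force": force on the tool from outside, world axes, zero at the start; "moment": the same for the moment, N m; "opening": finger opening in m; "gripper_force": force on a finger pad.
Only numpy, scipy, OpenCV 4.12 (cv2) and the standard library are available. Lean on these libraries where they do the work, as an engineer would, in place of code of your own. Each camera call takes 0.05 s, during which the arm holds its last target. There are 200 camera calls.

TASK

Set the table for serving: pick up the bench scoop loaded with limes, carry it level to the terracotta bowl and tip every lime in, without spilling any on the table and without touching the limes themselves, then lay the empty scoop back down flat with the middle of its pan on the cork mat. Also stand every amber bottle upright in the divided crate, one to a cell, before or after the limes. Leave the tumblers and the measuring cup where they are.

Things in the scene. Friction and masses are not known exactly. Their poses are not given: they have to be found in the camera images.
- scoop_grip (a point): Steel bench scoop (180 g), wooden handle; it starts level on the mat, loaded. This grip point is in the handle, 38 mm behind the pan's rear wall, 36 mm over the scoop's flat underside. x points from handle to open front, z up. Handle: bar along x, 20 mm wide, 28 mm high (22 to 50 mm over the underside), from 38 mm ahead of this point to 72 mm behind it.
- scoop_pan (a point): Middle of the pan floor's upper face: 103 mm ahead of and 32 mm below scoop_grip, same axes. Pan 130 x 130 mm outside, 4 mm thick; side and rear walls 42 mm high over the underside; the front (65 mm ahead) is open but for a lip 4 mm over the floor. Limes roll over it once the front is tipped down past about 32 degrees.
- mat: Thin cork mat, 270 x 170 x 4 mm, fixed to the table; origin at the centre of its underside, x along its length.
- bowl: Terracotta bowl, open, 200 mm across the rim, 75 mm high, does not move; origin at the centre of its underside.
- crate: Low wooden crate with 2 x 2 cells, 178 x 178 x 60 mm high, floor and walls 6 mm, fixed to the table; origin at the centre of its underside, x and y along its walls.
- scoop: The whole scoop, with its origin at the centre of the pan's underside (103 mm ahead of scoop_grip, 36 mm below it), same axes.
- lime1_center (a point): Green lime, a 54 mm ball of about 60 g, in the scoop at the start; its centre. Two or three limes are present.
- lime2_center (a point): Green lime, a 54 mm ball of about 60 g, in the scoop at the start; its centre. Two or three limes are present.
- lime3_center (a point): Green lime, a 54 mm ball of about 60 g, in the scoop at the start; its centre. Two or three limes are present.
- lime1: Lime 1 as a body; take its position from lime1_center.
- lime2: Lime 2 as a body; take its position from lime2_center.
- lime3: Lime 3 as a body; take its position from lime3_center.
- cell1 (a point): Middle of the floor of one crate cell (80 x 80 mm inside, 54 mm deep).
- cell2 (a point): Middle of the floor of one crate cell (80 x 80 mm inside, 54 mm deep).
- cell3 (a point): Middle of the floor of one crate cell (80 x 80 mm inside, 54 mm deep).
- cell4 (a point): Middle of the floor of one crate cell (80 x 80 mm inside, 54 mm deep).
- bottle1_mid (a point): Squat amber bottle, 130 mm high, 220 g, thick heavy bottom: body 60 mm across up to 82 mm, then a steel cap 36 mm across from 82 to 130 mm. This point is on its axis half-way up (65 mm above its base); z points to the cap. It starts upright on the table. Two to four bottles are present.
- bottle2_mid (a point): Squat amber bottle, 130 mm high, 220 g, thick heavy bottom: body 60 mm across up to 82 mm, then a steel cap 36 mm across from 82 to 130 mm. This point is on its axis half-way up (65 mm above its base); z points to the cap. It starts upright on the table. Two to four bottles are present.
- bottle3_mid (a point): Squat amber bottle, 130 mm high, 220 g, thick heavy bottom: body 60 mm across up to 82 mm, then a steel cap 36 mm across from 82 to 130 mm. This point is on its axis half-way up (65 mm above its base); z points to the cap. It starts upright on the table. Two to four bottles are present.
- bottle4_mid (a point): Squat amber bottle, 130 mm high, 220 g, thick heavy bottom: body 60 mm across up to 82 mm, then a steel cap 36 mm across from 82 to 130 mm. This point is on its axis half-way up (65 mm above its base); z points to the cap. It starts upright on the table. Two to four bottles are present.
- tumbler_blue: Bystander: blue plastic tumbler, 72 mm across, 115 mm high, standing on the table; origin at the centre of its underside.
- tumbler_pink: Bystander: pink plastic tumbler, 72 mm across, 115 mm high, standing on the table; origin at the centre of its underside.
- measuring_cup: Bystander: steel measuring cup, 76 mm across, 55 mm high, standing on the table; origin at the centre of its underside.
There are look-alikes about, which are no part of the job. What is shaped like the lime1 but grey or white is not meant.

How it is judged (in metres and radians):
On the way, in this order (a step that is already met when the one before it is completed fails the run):
1. the loaded scoop is lifted level off the mat with the limes in it (height (world z) of scoop_pan above 0.05 m and angle between scoop_pan's own z axis and vertical below 0.3 rad and distance between each of lime1_center, lime2_center, lime3_center and scoop_pan below 0.1 m), for 0.3 s.
2. all limes lie in the bowl (horizontal distance between each of lime1_center, lime2_center, lime3_center and bowl below 0.085 m and z of each of lime1_center, lime2_center, lime3_center in the frame of bowl below 0.095 m), for 0.3 s.
3. the empty scoop lies level and let go with its pan on the mat (z of scoop_pan in the frame of mat below 0.016 m and angle between scoop_pan's own z axis and vertical below 0.1 rad and x of scoop_pan in the frame of mat between -0.135 and 0.135 m and y of scoop_pan in the frame of mat between -0.085 and 0.085 m and contact force between scoop and the fingers below 0.1 N), for 0.3 s.
At the end, for the whole second after the job is handed in: Every lime present lies in the bowl (centre within 85 mm of its axis, below 95 mm), the scoop lies flat on the mat with the middle of its pan over the mat and let go, and each bottle present stands in a crate cell (axis within 22 mm of the cell's middle, on its floor, tilt under 0.15 rad) (all of step 2 and all of step 3 and (horizontal distance between bottle1_mid and cell1 below 0.022 m or horizontal distance between bottle1_mid and cell2 below 0.022 m or horizontal distance between bottle1_mid and cell3 below 0.022 m or horizontal distance between bottle1_mid and cell4 below 0.022 m) and z of each of bottle1_mid, bottle2_mid, bottle3_mid, bottle4_mid in the frame of crate below 0.08 m and angle between each of bottle1_mid, bottle2_mid, bottle3_mid, bottle4_mid's own z axis and vertical below 0.15 rad and (horizontal distance between bottle2_mid and cell1 below 0.022 m or horizontal distance between bottle2_mid and cell2 below 0.022 m or horizontal distance between bottle2_mid and cell3 below 0.022 m or horizontal distance between bottle2_mid and cell4 below 0.022 m) and (horizontal distance between bottle3_mid and cell1 below 0.022 m or horizontal distance between bottle3_mid and cell2 below 0.022 m or horizontal distance between bottle3_mid and cell3 below 0.022 m or horizontal distance between bottle3_mid and cell4 below 0.022 m) and (horizontal distance between bottle4_mid and cell1 below 0.022 m or horizontal distance between bottle4_mid and cell2 below 0.022 m or horizontal distance between bottle4_mid and cell3 below 0.022 m or horizontal distance between bottle4_mid and cell4 below 0.022 m) and linear speed of scoop below 0.02 m/s); the robot touches nothing.
It fails at once if a lime is touched by the robot instead of being tipped from the scoop (contact force between any of lime1, lime2, lime3 and the fingers above 0.3 N or contact force between any of lime1, lime2, lime3 and the arm above 0.3 N).
It fails at once if a lime is spilled: low down beside both the bowl and the scoop ((height (world z) of lime1_center below 0.06 m and horizontal distance between lime1_center and bowl above 0.12 m and distance between lime1_center and scoop_pan above 0.1 m) or (height (world z) of lime2_center below 0.06 m and horizontal distance between lime2_center and bowl above 0.12 m and distance between lime2_center and scoop_pan above 0.1 m) or (height (world z) of lime3_center below 0.06 m and horizontal distance between lime3_center and bowl above 0.12 m and distance between lime3_center and scoop_pan above 0.1 m)).
It fails at once if the scoop is tilted more than 25 degrees away from the bowl (pan middle more than 220 mm from the bowl's middle) before all limes are in the bowl (angle between scoop_pan's own z axis and vertical above 0.44 rad and horizontal distance between scoop_pan and bowl above 0.22 m and not (horizontal distance between each of lime1_center, lime2_center, lime3_center and bowl below 0.085 m and z of each of lime1_center, lime2_center, lime3_center in the frame of bowl below 0.095 m)).
It fails at once if a tumbler or the measuring cup is moved more than 30 mm (distance of any of tumbler_blue, tumbler_pink, measuring_cup from where it was at the start of the episode above 0.03 m).
Of bottle1, bottle2, bottle3, bottle4 only 2 to 4 are there at a start; the rules pass over those that are not, and their reading is None.
Of lime1, lime2, lime3 only 2 to 3 are there at a start; the rules pass over those that are not, and their reading is None.
At some moment in a run one of bottle1, bottle2, bottle3, bottle4 may be knocked a few centimetres aside while the robot is not near it.
It also fails if it takes over 210 s, if anything falls off the work surface, if the arm or the gripper's body presses on something with over 40 N, if the wrist force passes 120 N, or if a joint passes its speed limit or range.

## Working session

There is one attempt and no reset: what is moved stays moved. The work goes in short steps, Python scripts to look and compute and a tool call to move; the robot and the scene stay as the last step left them, time stands still between calls to the robot, and variables do not carry over. Pictures are saved under pics/ and viewed, at most 14 in all, crops included, and the job is handed in when it is done.

Besides the shell and the picture viewer there is one more tool, called as name([rows], argument=value, ...), one row to a line, values as JSON. apply_moves: Moves the arm, as the interface text tells. Its arguments: {"type":"object","properties":{"deltas":{"type":"array"}},"required":["deltas"]}

```bash
mkdir -p pics; ls
python3 - <<'E'
from plant import ctrl
import cv2,json
for n in("scene","top"):
    im=ctrl.snapshot(n); cv2.imwrite(f"pics/{n}0.png",im[:,:,::-1])
    p=ctrl.camera_params(n); print(n,{k:(v.tolist() if hasattr(v,'tolist') else v) for k,v in p.items()})
p=ctrl.camera_params("wrist");print(p)
print(ctrl.get_obs(),ctrl.hold_point_z)
E
```

```text
pics
scene {'fx': 581.8340493770099, 'fy': 581.8340493770099, 'cx': 317.57716093818885, 'cy': 233.8413550613723, 'cam_to_world': [[-0.8512684703813715, -0.4009518339939842, 0.33849611246131134, 1.016948500614443], [0.5246152098631758, -0.663836029456846, 0.5330108887960787, 0.8204677394967471], [0.01099422188134369, 0.631315573078813, 0.7754481119155516, 1.237174669819623], [0.0, 0.0, 0.0, 1.0]]}
top {'fx': 507.5060983783436, 'fy': 507.5060983783436, 'cx': 328.27495241791155, 'cy': 239.12148291363113, 'cam_to_world': [[0.004982098260021231, 0.9984589746536225, -0.05527073937052358, 0.4298762205639186], [-0.9999848330415554, 0.004844698306259312, -0.002619653636248219, 0.012452436491392719], [-0.002347846626181958, 0.05528295245333937, 0.998467967830847, 1.2974948404074915], [0.0, 0.0, 0.0, 1.0]]}
{'fx': 419.6060346290385, 'fy': 419.6060346290385, 'cx': 320.92366055583716, 'cy': 239.01180834055532, 'mount': array([[-7.00461951e-04,  9.50992379e-01,  3.09213526e-01,
         8.48790319e-02],
       [ 9.99999680e-01,  7.85457728e-04, -1.50389884e-04,
        -3.71301229e-04],
       [-3.85893787e-04,  3.09213322e-01, -9.50992625e-01,
        -1.57275366e-01],
       [ 0.00000000e+00,  0.00000000e+00,  0.00000000e+00,
         1.00000000e+00]])}
{'clock': 0.1, 'joint_pos': array([-6.01549585e+01,  2.05868676e+01,  6.39222097e-01, -1.90810892e-02,
       -7.01374941e+01, -1.65068206e+01]), 'qvel': array([-0.00732338, -0.06532634,  0.150256  ,  0.00256271, -0.01162699,
       -0.0333453 ]), 'tau': array([-2.80282002e-03, -5.84159875e+01,  2.93751490e+01,  7.01557651e+00,
        1.01804579e-02, -5.38563847e-05]), 'tool_pos': array([ 0.15559507, -0.65635859,  0.22571891]), 'orientation': array([ 1.79913272e+02, -6.99385598e-03, -1.66668270e+02]), 'force': array([-0.22161003, -0.44650901, -1.230987  ]), 'moment': array([ 0.03159512, -0.01242645, -0.00209358]), 'gripper_force': 0.0, 'opening': 0.087394501982491} 0.0188
```

View pics/top0.png

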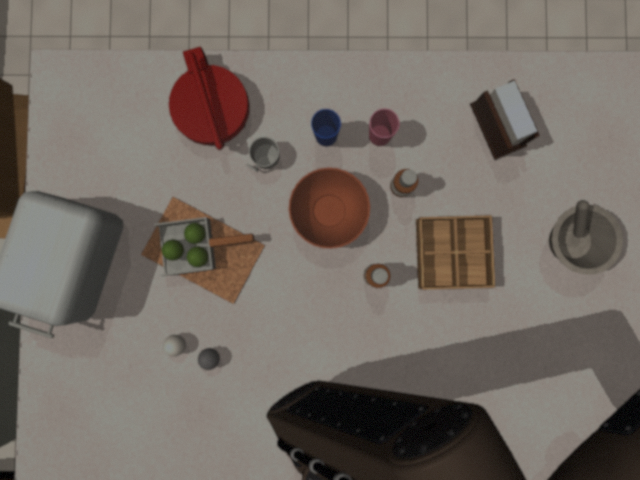

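View pics/scene0.png

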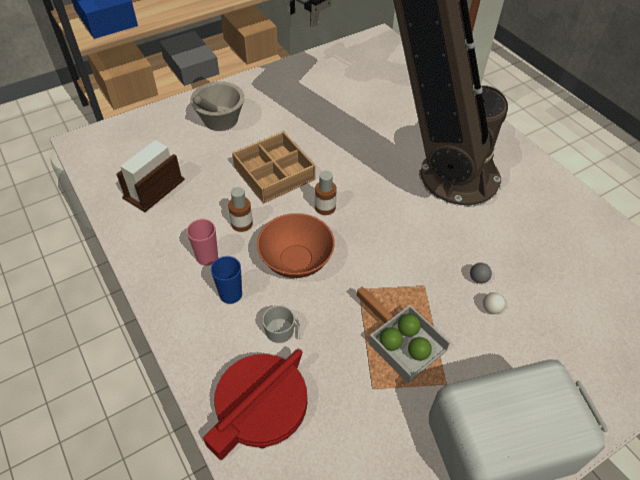

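Top view: the pan is near (186,246) with three green limes at (194,232), (172,250) and (197,257), and the handle points right to (255,238). The white and dark balls at (175,345) and (208,358) are look-alikes. The bowl is at (330,208) and the crate at (455,252). There are two amber bottles, at (405,180) and (377,273). The measuring cup is at (264,153) and the tumblers at (326,127) and (383,127).

```bash
cat > h.py <<'E'
import numpy as np,cv2
from plant import ctrl
P={n:ctrl.camera_params(n) for n in("scene","top","wrist")}
def T(n,obs=None):
    if n!="wrist": return np.array(P[n]["cam_to_world"])
    from scipy.spatial.transform import Rotation as R
    M=np.eye(4);M[:3,:3]=R.from_euler("xyz",obs["orientation"],degrees=True).as_matrix();M[:3,3]=obs["tool_pos"]
    return M@P[n]["mount"]
def ray(n,uv,obs=None):
    p=P[n];M=T(n,obs);d=np.array([(uv[0]-p["cx"])/p["fx"],-(uv[1]-p["cy"])/p["fy"],-1])
    return M[:3,3],M[:3,:3]@d
def onz(n,uv,z,obs=None):
    o,d=ray(n,uv,obs);return o+d*(z-o[2])/d[2]
def proj(n,X,obs=None):
    p=P[n];c=np.linalg.inv(T(n,obs))@np.append(X,1);return p["cx"]-p["fx"]*c[0]/c[2],p["cy"]+p["fy"]*c[1]/c[2]
def tri(a,b):
    (o1,d1),(o2,d2)=a,b;s=np.linalg.lstsq(np.c_[d1,-d2],o2-o1,rcond=None)[0]
    return (o1+s[0]*d1+o2+s[1]*d2)/2,np.linalg.norm(o1+s[0]*d1-o2-s[1]*d2)
def blobs(im,lo,hi,box=None,amin=30):
    m=cv2.inRange(cv2.cvtColor(im,cv2.COLOR_RGB2HSV),lo,hi)
    if box: k=np.zeros_like(m);k[box[1]:box[3],box[0]:box[2]]=255;m&=k
    n,l,s,c=cv2.connectedComponentsWithStats(m)
    return [(c[i],s[i]) for i in range(1,n) if s[i][4]>=amin],m
E
python3 - <<'E'
from h import *
np.set_printoptions(precision=4,suppress=True)
t=cv2.imread("pics/top0.png")[:,:,::-1];s=cv2.imread("pics/scene0.png")[:,:,::-1]
for n,im in(("top",t),("scene",s)):
    b,_=blobs(im,(35,80,30),(75,255,255),None,60)
    print(n,"limes");
    for c,st in b: print(c.round(1),st[2:],onz(n,c,.035).round(3))
hsv=cv2.cvtColor(t,cv2.COLOR_RGB2HSV)
for uv in [(330,208),(300,200),(235,240),(228,255),(180,210),(405,188),(377,278),(409,178),(381,276),(420,220),(187,266)]: print(uv,hsv[uv[1],uv[0]])
crop=np.hstack([cv2.resize(t[190:310,130:270],None,fx=4,fy=4,interpolation=cv2.INTER_CUBIC)])
crop2=cv2.resize(t[160:300,360:420],None,fx=3.4286,fy=3.4286,interpolation=cv2.INTER_CUBIC)
cv2.imwrite("pics/crop1.png",np.hstack([crop,crop2[:480]])[:,:,::-1])
print(crop.shape,crop2.shape)
# bowl rim, bottle caps rough
print("bowl",onz("top",(330,208),.075)); 
for uv in[(409,178),(381,276)]: print("cap",onz("top",uv,.13))
E
```

```text
top limes
[194.  232.9] [ 20  21 314] [0.514 0.351 0.035]
[172.  249.6] [ 21  20 319] [0.472 0.405 0.035]
[196.7 256.2] [ 20  20 317] [0.456 0.343 0.035]
scene limes
[400.  331.5] [ 41  37 811] [0.482 0.346 0.035]
[419.5 348.2] [ 24  23 413] [0.47  0.404 0.035]
(330, 208) [  9 152 114]
(300, 200) [  7 131  64]
(235, 240) [ 12 141 112]
(228, 255) [ 13 122 127]
(180, 210) [ 13 122 127]
(405, 188) [ 11 133  88]
(377, 278) [ 26  16 125]
(409, 178) [ 27  19 120]
(381, 276) [ 23  18 125]
(420, 220) [ 15 120 108]
(187, 266) [ 23  19 123]
(480, 560, 3) (480, 206, 3)
bowl [0.573  0.0119 0.075 ]
cap [ 0.6373 -0.1709  0.13  ]
cap [ 0.4104 -0.1059  0.13  ]
```

View pics/crop1.png

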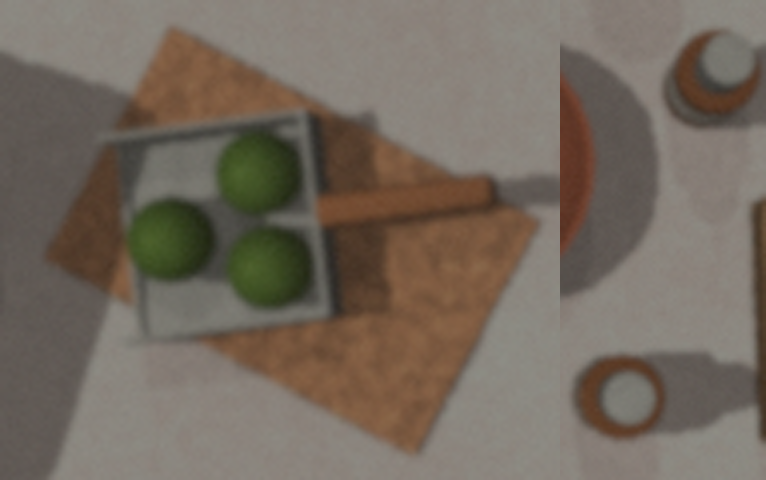

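The crop confirms three green limes in the pan, and the two amber bottles with steel caps at (408.7,177.5) and (380.4,275.8). The look-alike balls are white and dark, so they are out. Next I'll compute the full geometry.

Run:
```python
from h import *
np.set_printoptions(precision=4,suppress=True)
t=cv2.imread("pics/top0.png")[:,:,::-1];s=cv2.imread("pics/scene0.png")[:,:,::-1]
_,m=blobs(t,(8,80,40),(22,255,255),(405,205,505,300))
c=max(cv2.findContours(m,0,2)[0],key=cv2.contourArea);r=cv2.minAreaRect(c);bx=cv2.boxPoints(r)
print("crate",r);
for p in bx: z=0. if p[0]<455 else .06; print(p,z,onz("top",p,z))
_,m=blobs(t,(0,120,40),(12,255,255),(280,160,378,255))
c=max(cv2.findContours(m,0,2)[0],key=cv2.contourArea);print("bowl",cv2.fitEllipse(cv2.convexHull(c)),onz("top",cv2.fitEllipse(cv2.convexHull(c))[0],.075))
for n,uv in [("top",(206.2,218)),("top",(213.3,268)),("top",(158,224.3)),("top",(165,275))]: print("pan",onz(n,uv,.046))
a=onz("top",(210,242.5),.054);b=onz("top",(252.75,237.75),.054);print("handle",a,b,np.linalg.norm(a-b),np.degrees(np.arctan2(*(a-b)[[1,0]])))
for u,v in(((408.7,177.5),(238,191)),((380.4,275.8),(326,175))):
  print("cap",onz("top",u,.13),onz("scene",v,.13),tri(ray("top",u),ray("scene",v)))
for uv in[(172.5,197),(138+3,254),(265,245),(234,304)]: print("mat",onz("top",uv,.004))
z=lambda x0,y0,x1,y1:cv2.resize(s[y0:y1,x0:x1],(400,400),interpolation=cv2.INTER_CUBIC)
cv2.imwrite("pics/crop2.png",np.hstack([z(220,160,360,300),z(340,270,460,390)])[:,:,::-1])
```

```text
crate ((455.2186279296875, 252.05938720703125), (72.29319763183594, 76.32428741455078), 88.09085083007812)
[415.8734 217.2042] 0.0 [ 0.5591 -0.2086  0.    ]
[492.1554 214.6615] 0.06 [ 0.5603 -0.385   0.06  ]
[494.5638 286.9146] 0.06 [ 0.3841 -0.3886  0.06  ]
[418.2819 289.4573] 0.0 [ 0.3745 -0.2139  0.    ]
bowl ((329.21539306640625, 207.5671844482422), (78.98473358154297, 79.83589935302734), 91.6489486694336) [0.5741 0.0138 0.075 ]
pan [0.5501 0.3184 0.046 ]
pan [0.4265 0.2986 0.046 ]
pan [0.5339 0.4375 0.046 ]
pan [0.4087 0.4173 0.046 ]
handle [0.489 0.306 0.054] [0.5012 0.2012 0.054 ] 0.10551345013771034 96.63205254578675
cap [ 0.6385 -0.1703  0.13  ] [ 0.6356 -0.1703  0.13  ] (array([ 0.6372, -0.1692,  0.1321]), np.float64(0.002295755586320921))
cap [ 0.4108 -0.1045  0.13  ] [ 0.4079 -0.1017  0.13  ] (array([ 0.4092, -0.1034,  0.1295]), np.float64(0.00400954434524875))
mat [0.6078 0.4161 0.004 ]
mat [0.4612 0.4933 0.004 ]
mat [0.4857 0.1772 0.004 ]
mat [0.3355 0.2541 0.004 ]
```

View pics/crop2.png

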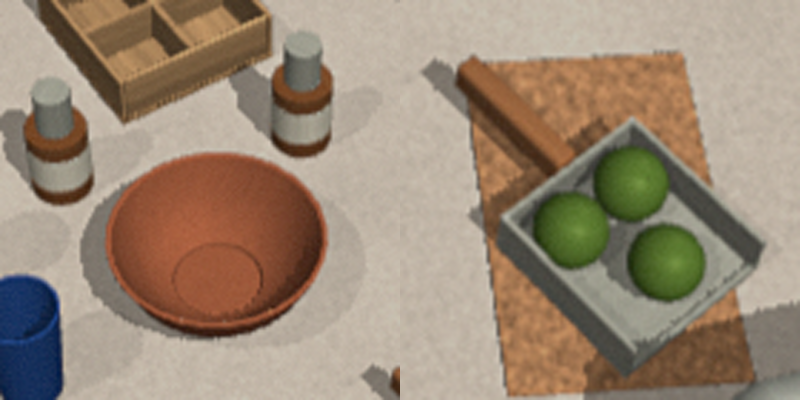

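Crop 2 confirms both bottles are upright with their caps at about (238,191) and (326,175). It also shows the scoop handle and the three limes. The measurements match the given sizes: cap height 0.130–0.132 m, crate 176 mm and bowl rim at the expected diameter. I'm writing a planner for the numbers.

```bash
cat > plan.py <<'E'
import sys,numpy as np
from plant import ctrl
from scipy.spatial.transform import Rotation as R
# usage: plan.py x,y,z,yaw[,tilt about tool y] ... ; each printed as a chain of calls
def rot(yaw,tilt=0): return R.from_euler("xyz",[180,0,yaw],degrees=True)*R.from_rotvec([0,tilt,0],degrees=True)
o=ctrl.get_obs();p=np.array(o["tool_pos"]);q=R.from_euler("xyz",o["orientation"],degrees=True)
print("t",round(o["clock"],2),p.round(4),np.round(o["orientation"],1),"J",np.round(o["joint_pos"],0),"open",round(o["opening"]*1000,1),"gf",round(float(o["gripper_force"]),1),"F",np.round(o["force"],1))
for a in sys.argv[1:]:
    v=[float(k) for k in a.split(",")];P=np.array(v[:3]);Q=rot(*v[3:])
    print(a,"d",(q.inv().apply(P-p)*1000).round(1),"rv",(q.inv()*Q).as_rotvec(degrees=True).round(2));p,q=P,Q
E
python3 plan.py .637,-.17,.24,180 .637,-.17,.091,180 .637,-.17,.24,180 .5135,-.341,.24,180 .5135,-.341,.1,180
```

```text
t 0.1 [ 0.1556 -0.6564  0.2257] [ 179.9   -0.  -166.7] J [-60.  21.   1.  -0. -70. -17.] open 87.4 gf 0.0 F [-0.2 -0.4 -1.2]
.637,-.17,.24,180 d [-580.6  362.3  -13.8] rv [ 0.09 -0.02 13.33]
.637,-.17,.091,180 d [  0.  -0. 149.] rv [0. 0. 0.]
.637,-.17,.24,180 d [   0.    0. -149.] rv [0. 0. 0.]
.5135,-.341,.24,180 d [ 123.5 -171.    -0. ] rv [0. 0. 0.]
.5135,-.341,.1,180 d [  0.  -0. 140.] rv [0. 0. 0.]
```

apply_moves([
  {"fingers": 80,"delta_pos": [-290,181,-14],"angular": [0,0,6]},
  {"fingers": 80,"delta_pos": [-290,181,-14],"angular": [0,0,6]},
  {"fingers": 80,"delta_pos": [-290,181,-14],"angular": [0,0,6]},
  {"fingers": 80,"delta_pos": [-290,181,-14],"angular": [0,0,6]},
  {"fingers": 80,"delta_pos": [-290,181,-14],"angular": [0,0,6]},
  {"fingers": 80,"delta_pos": [-290,181,-14],"angular": [0,0,6]},
  {"fingers": 80,"delta_pos": [-290,181,-14],"angular": [0,0,6]},
  {"fingers": 80,"delta_pos": [-290,181,-14],"angular": [0,0,6]},
])

```text
clock: 0.9
tool_pos: [0.3992, -0.4107, 0.2407]
orientation: [180.0, 0.0, -172.4]
force: [-1.1, -0.5, -0.0]
opening: 0.0799
gripper_force: 0.0
```

```bash
python3 plan.py .637,-.17,.24,180 .637,-.17,.091,180
```

```text
t 0.9 [ 0.3992 -0.4107  0.2407] [ 180.     0.  -172.4] J [-26.  10. -11.  -0. -68. -56.] open 79.9 gf 0.0 F [-1.1 -0.5 -0. ]
.637,-.17,.24,180 d [-267.6  207.1    0.9] rv [0.01 0.05 7.59]
.637,-.17,.091,180 d [  0.  -0. 149.] rv [0. 0. 0.]
```

apply_moves([
  {"fingers": 80,"delta_pos": [-268,207,1],"angular": [0,0,7.6]},
  {"fingers": 80,"delta_pos": [-268,207,1],"angular": [0,0,7.6]},
  {"fingers": 80,"delta_pos": [-268,207,1],"angular": [0,0,7.6]},
  {"fingers": 80,"delta_pos": [-268,207,1],"angular": [0,0,7.6]},
  {"fingers": 80,"delta_pos": [-268,207,1],"angular": [0,0,7.6]},
  {"fingers": 80,"delta_pos": [-268,207,1],"angular": [0,0,7.6]},
  {"fingers": 80,"delta_pos": [-268,207,1],"angular": [0,0,7.6]},
  {"fingers": 80,"delta_pos": [-268,207,1],"angular": [0,0,7.6]},
  {"fingers": 80,"delta_pos": [-268,207,1],"angular": [0,0,7.6]},
  {"fingers": 80,"delta_pos": [-268,207,1],"angular": [0,0,7.6]},
])

```text
clock: 1.9
tool_pos: [0.6348, -0.1748, 0.2392]
orientation: [-180.0, -0.0, 179.7]
force: [0.5, 0.8, -1.0]
opening: 0.0798
gripper_force: 0.0
```

```bash
python3 plan.py .637,-.17,.091,180
python3 - <<'E'
from h import *
o=ctrl.get_obs();im=ctrl.snapshot("wrist");cv2.imwrite("pics/w1.png",im[:,:,::-1])
print(proj("wrist",np.array([.637,-.17,.13]),o))
E
```

```text
t 1.9 [ 0.6348 -0.1748  0.2392] [-180.    -0.   179.7] J [  2.  19.  -0.  -0. -71. -92.] open 79.8 gf 0.0 F [ 0.5  0.8 -1. ]
.637,-.17,.091,180 d [ -2.3   4.8 148.2] rv [-0.   -0.05 -0.29]
(np.float64(328.83814706050833), np.float64(239.5358099883))
```

View pics/w1.png

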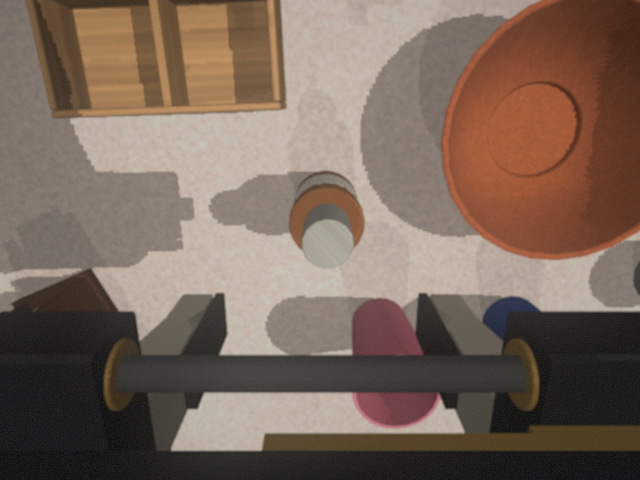

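The wrist view shows bottle A's cap at (327,240), against a predicted (329,240), so the calibration is good. The crate is at the upper left and the bowl at the upper right. I'll descend and grip.

apply_moves([
  {"fingers": 80,"delta_pos": [0,0,45],"angular": [0,0,0]},
  {"fingers": 80,"delta_pos": [0,0,90],"angular": [0,0,0]},
  {"fingers": 80,"delta_pos": [0,0,130],"angular": [0,0,0]},
  {"fingers": 80,"delta_pos": [0,0,148],"angular": [0,0,0]},
  {"fingers": 80,"delta_pos": [0,0,148],"angular": [0,0,0]},
  {"fingers": 10,"delta_pos": [0,0,148],"angular": [0,0,0]},
  {"fingers": 10,"delta_pos": [0,0,148],"angular": [0,0,0]},
  {"fingers": 10,"delta_pos": [0,0,148],"angular": [0,0,0]},
  {"fingers": 10,"delta_pos": [0,0,148],"angular": [0,0,0]},
  {"fingers": 10,"delta_pos": [0,0,148],"angular": [0,0,0]},
])

```text
clock: 2.95
tool_pos: [0.6358, -0.1742, 0.0924]
orientation: [180.0, 0.1, 179.7]
force: [-0.7, -0.2, -0.1]
opening: 0.0457
gripper_force: 0.0
```

apply_moves([
  {"fingers": 10,"delta_pos": [0,0,0],"angular": [0,0,0]},
  {"fingers": 10,"delta_pos": [0,0,0],"angular": [0,0,0]},
])

```text
clock: 3.15
tool_pos: [0.6356, -0.1741, 0.0917]
orientation: [180.0, 0.0, 179.7]
force: [0.6, 1.8, 1.6]
opening: 0.0357
gripper_force: 29.9
```

```bash
python3 plan.py .637,-.17,.24,180 .5135,-.341,.24,180 .5135,-.341,.1,180
```

```text
t 3.15 [ 0.6356 -0.1741  0.0917] [180.    0.  179.7] J [  2.  25. -11.  -0. -54. -92.] open 35.7 gf 29.9 F [0.6 1.8 1.6]
.637,-.17,.24,180 d [  -1.5    4.1 -148.3] rv [ 0.01  0.01 -0.25]
.5135,-.341,.24,180 d [ 123.5 -171.    -0. ] rv [0. 0. 0.]
.5135,-.341,.1,180 d [  0.  -0. 140.] rv [0. 0. 0.]
```

apply_moves([
  {"fingers": 10,"delta_pos": [0,0,-40],"angular": [0,0,0]},
  {"fingers": 10,"delta_pos": [0,0,-80],"angular": [0,0,0]},
  {"fingers": 10,"delta_pos": [20,-27,-110],"angular": [0,0,0]},
  {"fingers": 10,"delta_pos": [45,-62,-110],"angular": [0,0,0]},
  {"fingers": 10,"delta_pos": [70,-96,-110],"angular": [0,0,0]},
  {"fingers": 10,"delta_pos": [95,-130,-110],"angular": [0,0,0]},
  {"fingers": 10,"delta_pos": [112,-153,-110],"angular": [0,0,0]},
  {"fingers": 10,"delta_pos": [122,-167,-110],"angular": [0,0,0]},
  {"fingers": 10,"delta_pos": [122,-167,-110],"angular": [0,0,0]},
  {"fingers": 10,"delta_pos": [122,-167,-110],"angular": [0,0,0]},
])

```text
clock: 4.15
tool_pos: [0.5127, -0.3406, 0.2013]
orientation: [180.0, -0.0, 179.7]
force: [0.7, 0.8, -1.8]
opening: 0.0355
gripper_force: 29.9
```

```bash
python3 plan.py .513,-.341,.098,180
python3 - <<'E'
from h import *
o=ctrl.get_obs();im=ctrl.snapshot("wrist");cv2.imwrite("pics/w2.png",im[:,:,::-1])
print(proj("wrist",np.array([.5135,-.341,.06]),o))
E
```

```text
t 4.15 [ 0.5127 -0.3406  0.2013] [180.   -0.  179.7] J [-15.  16.  -9.  -0. -65. -75.] open 35.5 gf 29.9 F [ 0.7  0.8 -1.8]
.513,-.341,.098,180 d [ -0.3  -0.4 103.2] rv [ 0.02 -0.02 -0.31]
(np.float64(320.92164120472216), np.float64(224.2946284696644))
```

View pics/w2.png

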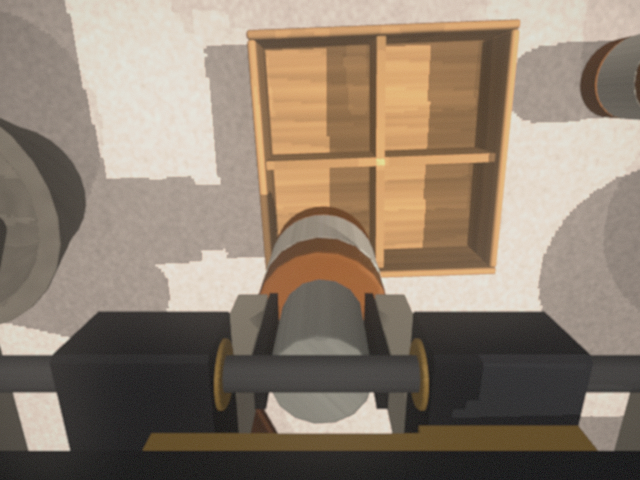

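Run:
```python
from h import *
o=ctrl.get_obs()
for uv in[(380,161),(519,20),(249,31),(494,271),(268,272)]: print(uv,onz("wrist",uv,.06,o).round(4))
```

```text
(380, 161) [ 0.4677 -0.2987  0.06  ]
(519, 20) [ 0.3787 -0.2132  0.06  ]
(249, 31) [ 0.3842 -0.3863  0.06  ]
(494, 271) [ 0.5519 -0.208   0.06  ]
(268, 272) [ 0.5518 -0.3814  0.06  ]
```

apply_moves([
  {"fingers": 10,"delta_pos": [1,0,45],"angular": [0,0,0]},
  {"fingers": 10,"delta_pos": [1,0,85],"angular": [0,0,0]},
  {"fingers": 10,"delta_pos": [1,0,102],"angular": [0,0,0]},
  {"fingers": 10,"delta_pos": [1,0,102],"angular": [0,0,0]},
  {"fingers": 10,"delta_pos": [1,0,102],"angular": [0,0,0]},
  {"fingers": 75,"delta_pos": [1,0,102],"angular": [0,0,0]},
  {"fingers": 75,"delta_pos": [1,0,102],"angular": [0,0,0]},
  {"fingers": 75,"delta_pos": [1,0,102],"angular": [0,0,0]},
  {"fingers": 75,"delta_pos": [1,0,60],"angular": [0,0,0]},
  {"fingers": 75,"delta_pos": [1,0,0],"angular": [0,0,0]},
])

```text
clock: 5.2
tool_pos: [0.5104, -0.3402, 0.1909]
orientation: [179.9, -0.2, 179.7]
force: [1.4, -1.3, -0.2]
opening: 0.07
gripper_force: 0.0
```

apply_moves([
  {"fingers": 80,"delta_pos": [50,120,-40],"angular": [0,0,0]},
  {"fingers": 80,"delta_pos": [50,120,-40],"angular": [0,0,0]},
  {"fingers": 80,"delta_pos": [50,120,-40],"angular": [0,0,0]},
  {"fingers": 80,"delta_pos": [50,120,-40],"angular": [0,0,0]},
  {"fingers": 80,"delta_pos": [50,120,-40],"angular": [0,0,0]},
])

```text
clock: 5.7
tool_pos: [0.4626, -0.2199, 0.2329]
orientation: [-180.0, 0.2, 179.8]
force: [-1.0, 0.4, 0.5]
opening: 0.0802
gripper_force: 0.0
```

```bash
python3 plan.py .410,-.1035,.24,180
python3 - <<'E'
from h import *
o=ctrl.get_obs();im=ctrl.snapshot("wrist");cv2.imwrite("pics/w3.png",im[:,:,::-1])
print(proj("wrist",np.array([.410,-.1035,.13]),o),proj("wrist",np.array([.512,-.341,.136]),o))
E
```

```text
t 5.7 [ 0.4626 -0.2199  0.2329] [-180.     0.2  179.8] J [ -3.   5. -19.   0. -66. -87.] open 80.2 gf 0.0 F [-1.   0.4  0.5]
.410,-.1035,.24,180 d [ 52.9 116.3  -7.3] rv [-0.02  0.17 -0.17]
(np.float64(511.48975788740813), np.float64(156.6318908367574)) (np.float64(142.60294758691376), np.float64(311.7727518875082))
```

View pics/w3.png

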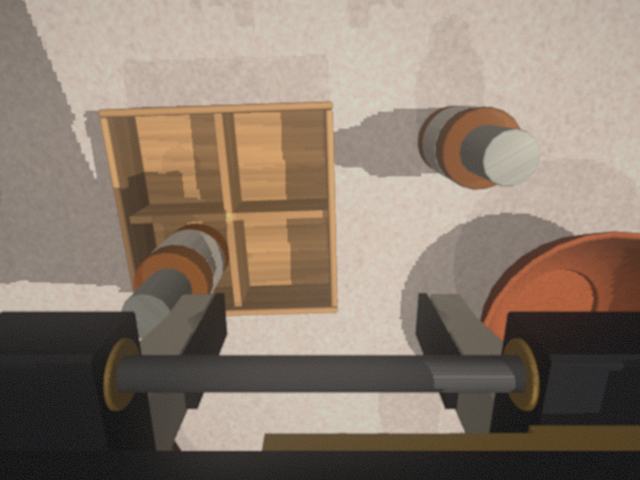

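Bottle A stands in its cell, with its cap at about (145,310) as predicted. Bottle B's cap is at (510,157), also on prediction.

apply_moves([
  {"fingers": 80,"delta_pos": [18,39,0],"angular": [0,0,0]},
  {"fingers": 80,"delta_pos": [36,78,0],"angular": [0,0,0]},
  {"fingers": 80,"delta_pos": [53,116,0],"angular": [0,0,0]},
  {"fingers": 80,"delta_pos": [53,116,0],"angular": [0,0,0]},
  {"fingers": 80,"delta_pos": [53,116,45],"angular": [0,0,0]},
  {"fingers": 80,"delta_pos": [53,116,90],"angular": [0,0,0]},
  {"fingers": 80,"delta_pos": [53,116,130],"angular": [0,0,0]},
  {"fingers": 80,"delta_pos": [53,116,142],"angular": [0,0,0]},
  {"fingers": 80,"delta_pos": [53,116,142],"angular": [0,0,0]},
  {"fingers": 80,"delta_pos": [53,116,142],"angular": [0,0,0]},
])

```text
clock: 6.75
tool_pos: [0.4104, -0.1049, 0.0896]
orientation: [-180.0, -0.0, 179.7]
force: [0.5, 0.5, -0.5]
opening: 0.0798
gripper_force: 0.0
```

apply_moves([
  {"fingers": 10,"delta_pos": [0,0,0],"angular": [0,0,0]},
  {"fingers": 10,"delta_pos": [0,0,0],"angular": [0,0,0]},
  {"fingers": 10,"delta_pos": [0,0,0],"angular": [0,0,0]},
  {"fingers": 10,"delta_pos": [0,0,0],"angular": [0,0,0]},
  {"fingers": 10,"delta_pos": [0,0,0],"angular": [0,0,0]},
  {"fingers": 10,"delta_pos": [0,0,0],"angular": [0,0,0]},
  {"fingers": 10,"delta_pos": [0,0,0],"angular": [0,0,0]},
])

```text
clock: 7.45
tool_pos: [0.4098, -0.1041, 0.0896]
orientation: [180.0, 0.0, 179.7]
force: [0.6, -0.2, 0.4]
opening: 0.0355
gripper_force: 29.9
```

```bash
python3 plan.py .410,-.1035,.2,180 .426,-.257,.2,180
```

```text
t 7.45 [ 0.4098 -0.1041  0.0896] [180.    0.  179.7] J [  13.    5.  -41.   -0.  -45. -103.] open 35.5 gf 29.9 F [ 0.6 -0.2  0.4]
.410,-.1035,.2,180 d [  -0.2    0.6 -110.4] rv [ 0.01  0.01 -0.26]
.426,-.257,.2,180 d [ -16.  -153.5   -0. ] rv [0. 0. 0.]
```

apply_moves([
  {"fingers": 10,"delta_pos": [0,0,-40],"angular": [0,0,0]},
  {"fingers": 10,"delta_pos": [0,0,-80],"angular": [0,0,0]},
  {"fingers": 10,"delta_pos": [-3,-25,-110],"angular": [0,0,0]},
  {"fingers": 10,"delta_pos": [-7,-65,-110],"angular": [0,0,0]},
  {"fingers": 10,"delta_pos": [-11,-105,-110],"angular": [0,0,0]},
  {"fingers": 10,"delta_pos": [-14,-138,-110],"angular": [0,0,0]},
  {"fingers": 10,"delta_pos": [-16,-153,-110],"angular": [0,0,0]},
  {"fingers": 10,"delta_pos": [-16,-153,-110],"angular": [0,0,0]},
  {"fingers": 10,"delta_pos": [-16,-153,-110],"angular": [0,0,0]},
  {"fingers": 10,"delta_pos": [-16,-153,-75],"angular": [0,0,0]},
])

```text
clock: 8.45
tool_pos: [0.4281, -0.2576, 0.168]
orientation: [-179.9, 0.4, 179.8]
force: [0.4, 0.6, -1.8]
opening: 0.0357
gripper_force: 30.0
```

apply_moves([
  {"fingers": 10,"delta_pos": [0,0,40],"angular": [0,0,0]},
  {"fingers": 10,"delta_pos": [0,0,68],"angular": [0,0,0]},
  {"fingers": 10,"delta_pos": [0,0,68],"angular": [0,0,0]},
  {"fingers": 10,"delta_pos": [0,0,68],"angular": [0,0,0]},
  {"fingers": 70,"delta_pos": [0,0,68],"angular": [0,0,0]},
  {"fingers": 70,"delta_pos": [0,0,68],"angular": [0,0,0]},
  {"fingers": 70,"delta_pos": [0,0,68],"angular": [0,0,0]},
  {"fingers": 70,"delta_pos": [0,0,30],"angular": [0,0,0]},
  {"fingers": 70,"delta_pos": [0,0,-15],"angular": [0,0,0]},
  {"fingers": 70,"delta_pos": [0,0,-50],"angular": [0,0,0]},
])

```text
clock: 9.45
tool_pos: [0.4254, -0.2576, 0.2176]
orientation: [-180.0, 0.1, 179.7]
force: [1.1, -0.3, 0.5]
opening: 0.0695
gripper_force: 0.0
```

```bash
python3 plan.py .4914,.283,.26,-82 .4914,.283,.021,-82
python3 - <<'E'
from h import *
im=ctrl.snapshot("scene");cv2.imwrite("pics/s1.png",im[60:440,120:520,::-1])
E
```

```text
t 9.45 [ 0.4254 -0.2576  0.2176] [-1.800e+02  1.000e-01  1.797e+02] J [ -8.   4. -22.   0. -64. -82.] open 69.5 gf 0.0 F [ 1.1 -0.3  0.5]
.4914,.283,.26,-82 d [-63.7 540.8 -42.8] rv [-1.400e-01  5.000e-02 -9.826e+01]
.4914,.283,.021,-82 d [  0.  -0. 239.] rv [0. 0. 0.]
```

View pics/s1.png

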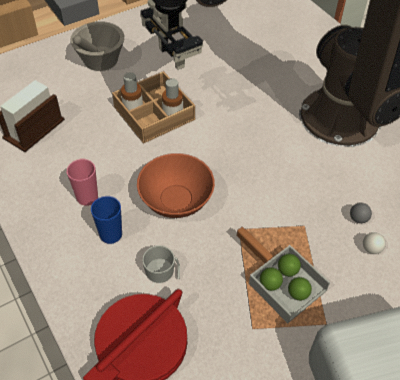

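Both bottles stand in the crate, and the scoop, limes and bystanders haven't moved. Next the scoop.

apply_moves([
  {"fingers": 70,"delta_pos": [-4,45,-43],"angular": [0,0,-8]},
  {"fingers": 70,"delta_pos": [-9,85,-43],"angular": [0,0,-16]},
  {"fingers": 70,"delta_pos": [-15,130,-43],"angular": [0,0,-24]},
  {"fingers": 70,"delta_pos": [-20,175,-43],"angular": [0,0,-32]},
  {"fingers": 70,"delta_pos": [-25,220,-43],"angular": [0,0,-40]},
  {"fingers": 70,"delta_pos": [-30,265,-43],"angular": [0,0,-48]},
  {"fingers": 70,"delta_pos": [-36,310,-43],"angular": [0,0,-56]},
  {"fingers": 70,"delta_pos": [-41,355,-43],"angular": [0,0,-64]},
  {"fingers": 70,"delta_pos": [-47,400,-43],"angular": [0,0,-72]},
  {"fingers": 70,"delta_pos": [-52,445,-43],"angular": [0,0,-80]},
])

```text
clock: 10.5
tool_pos: [0.4791, 0.1894, 0.2583]
orientation: [-179.9, 0.1, -99.9]
force: [0.8, -0.1, 0.2]
opening: 0.0697
gripper_force: 0.0
```

```bash
python3 plan.py .4914,.283,.26,-82
```

```text
t 10.5 [0.4791 0.1894 0.2583] [-1.799e+02  1.000e-01 -9.990e+01] J [ 43.   4. -16.   0. -69. -53.] open 69.7 gf 0.0 F [ 0.8 -0.1  0.2]
.4914,.283,.26,-82 d [-94.3   4.   -1.6] rv [ -0.07   0.06 -17.92]
```

apply_moves([
  {"fingers": 70,"delta_pos": [-45,2,-1],"angular": [0,0,-8]},
  {"fingers": 70,"delta_pos": [-90,4,-1],"angular": [0,0,-16]},
  {"fingers": 70,"delta_pos": [-94,4,-1],"angular": [0,0,-18]},
  {"fingers": 70,"delta_pos": [-94,4,-1],"angular": [0,0,-18]},
  {"fingers": 70,"delta_pos": [-94,4,-1],"angular": [0,0,-18]},
  {"fingers": 70,"delta_pos": [-94,4,-1],"angular": [0,0,-18]},
])

```text
clock: 11.1
tool_pos: [0.4919, 0.2798, 0.259]
orientation: [-180.0, 0.0, -82.4]
force: [-0.1, 0.3, -0.1]
opening: 0.0703
gripper_force: 0.0
```

```bash
python3 plan.py .4914,.283,.021,-82
python3 - <<'E'
from h import *
o=ctrl.get_obs();im=ctrl.snapshot("wrist");cv2.imwrite("pics/w4.png",im[:,:,::-1])
u=np.array([-.139,.990,0]);g=np.array([.4935,.268,.054])
for d in(-.072,.038): print(proj("wrist",g+d*u,o))
E
```

```text
t 11.1 [0.4919 0.2798 0.259 ] [-180.     0.   -82.4] J [ 49.   9. -10.   0. -70. -42.] open 70.3 gf 0.0 F [-0.1  0.3 -0.1]
.4914,.283,.021,-82 d [-3.20e+00  2.00e-01  2.38e+02] rv [-0.03  0.02 -0.37]
(np.float64(319.72595034538523), np.float64(103.35779486277906))
(np.float64(320.694093824025), np.float64(231.3610027085301))
```

View pics/w4.png

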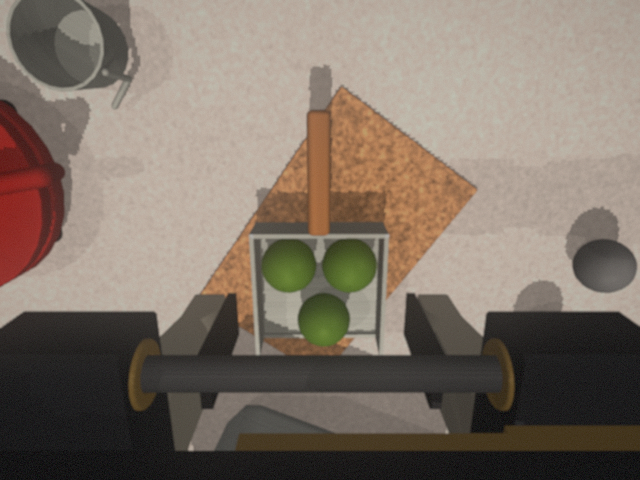

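Run:
```python
from h import *
o=ctrl.get_obs()
a=onz("wrist",(318,111.5),.054,o);b=onz("wrist",(319.5,234.5),.054,o);u=(b-a)/np.linalg.norm(b-a)
print(a,b,np.linalg.norm(b-a),"yaw",np.degrees(np.arctan2(u[1],u[0])));g1=a+.072*u;g2=b-.038*u;print("grip",g1,g2)
for uv in[(250,236),(389,236)]: print(onz("wrist",uv,.046,o))
```

```text
[0.50417608 0.20325621 0.054     ] [0.48898053 0.30872305 0.054     ] 0.1065558962975277 yaw 98.19869383731853
grip [0.49390842 0.27452033 0.054     ] [0.49439957 0.27111143 0.054     ]
[0.55228831 0.32116704 0.046     ]
[0.42466768 0.30417013 0.046     ]
```

apply_moves([
  {"fingers": 70,"delta_pos": [0,-1,45],"angular": [0,0,0]},
  {"fingers": 70,"delta_pos": [0,-1,90],"angular": [0,0,0]},
  {"fingers": 70,"delta_pos": [0,-1,135],"angular": [0,0,0]},
  {"fingers": 70,"delta_pos": [0,-1,175],"angular": [0,0,0]},
  {"fingers": 70,"delta_pos": [0,-1,205],"angular": [0,0,0]},
  {"fingers": 70,"delta_pos": [0,-1,225],"angular": [0,0,0]},
  {"fingers": 70,"delta_pos": [0,-1,237],"angular": [0,0,0]},
  {"fingers": 70,"delta_pos": [0,-1,237],"angular": [0,0,0]},
  {"fingers": 70,"delta_pos": [0,-1,237],"angular": [0,0,0]},
  {"fingers": 70,"delta_pos": [0,-1,237],"angular": [0,0,0]},
])

```text
clock: 12.15
tool_pos: [0.4937, 0.2814, 0.023]
orientation: [-179.9, 0.1, -82.3]
force: [0.3, 0.2, 0.4]
opening: 0.0698
gripper_force: 0.0
```

```bash
python3 plan.py .4925,.283,.021,-82
```

```text
t 12.15 [0.4937 0.2814 0.023 ] [-1.799e+02  1.000e-01 -8.230e+01] J [ 49.  23. -27.   0. -40. -42.] open 69.8 gf 0.0 F [0.3 0.2 0.4]
.4925,.283,.021,-82 d [-1.7  1.   2. ] rv [-0.11  0.08 -0.26]
```

Good. I'll close gradually, to 14 mm.

apply_moves([
  {"fingers": 50,"delta_pos": [0,1,1],"angular": [0,0,0]},
  {"fingers": 36,"delta_pos": [0,1,1],"angular": [0,0,0]},
  {"fingers": 28,"delta_pos": [0,1,1],"angular": [0,0,0]},
  {"fingers": 24,"delta_pos": [0,1,1],"angular": [0,0,0]},
  {"fingers": 21,"delta_pos": [0,1,1],"angular": [0,0,0]},
  {"fingers": 5,"delta_pos": [0,1,1],"angular": [0,0,0]},
  {"fingers": 5,"delta_pos": [0,1,1],"angular": [0,0,0]},
  {"fingers": 5,"delta_pos": [0,1,1],"angular": [0,0,0]},
  {"fingers": 5,"delta_pos": [0,1,1],"angular": [0,0,0]},
])

```text
clock: 13.05
tool_pos: [0.492, 0.2808, 0.0205]
orientation: [-180.0, 0.0, -82.3]
force: [0.6, 1.3, -1.2]
opening: 0.0195
gripper_force: 29.9
```

apply_moves([
  {"fingers": 5,"delta_pos": [0,0,-5],"angular": [0,0,0]},
  {"fingers": 5,"delta_pos": [0,0,-12],"angular": [0,0,0]},
  {"fingers": 5,"delta_pos": [0,0,-21],"angular": [0,0,0]},
  {"fingers": 5,"delta_pos": [0,0,-32],"angular": [0,0,0]},
  {"fingers": 5,"delta_pos": [0,0,-44],"angular": [0,0,0]},
  {"fingers": 5,"delta_pos": [0,0,-56],"angular": [0,0,0]},
  {"fingers": 5,"delta_pos": [0,0,-66],"angular": [0,0,0]},
  {"fingers": 5,"delta_pos": [0,0,-74],"angular": [0,0,0]},
  {"fingers": 5,"delta_pos": [0,0,-78],"angular": [0,0,0]},
  {"fingers": 5,"delta_pos": [0,0,-80],"angular": [0,0,0]},
])

```text
clock: 14.05
tool_pos: [0.492, 0.2807, 0.101]
orientation: [-180.0, 0.0, -82.3]
force: [-0.5, 0.2, -4.0]
opening: 0.0196
gripper_force: 29.9
```

```bash
python3 plan.py
python3 - <<'E'
from h import *
o=ctrl.get_obs();w=ctrl.snapshot("wrist");s=ctrl.snapshot("scene")
cv2.imwrite("pics/w5.png",np.hstack([w[::1,120:520],cv2.resize(s[230:430,320:487],(400,480),interpolation=cv2.INTER_CUBIC)])[:,:,::-1])
E
```

```text
t 14.05 [0.492  0.2807 0.101 ] [-180.     0.   -82.3] J [ 50.  17. -23.  -0. -50. -42.] open 19.6 gf 29.9 F [-0.5  0.2 -4. ]
```

View pics/w5.png

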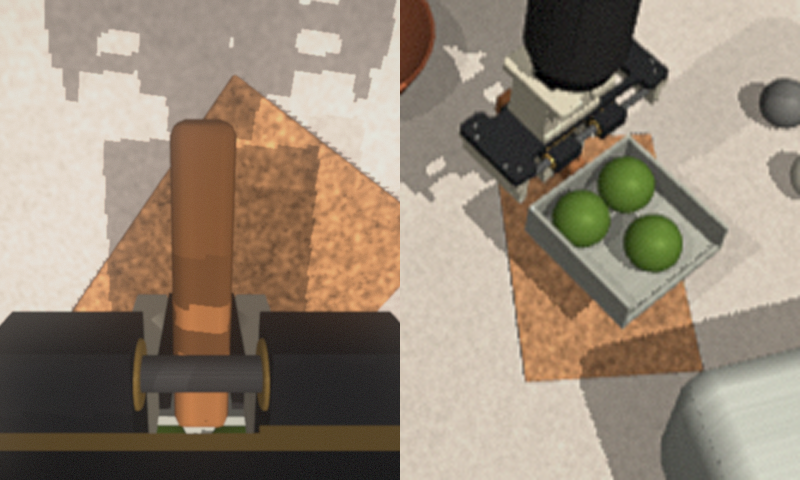

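Run:
```python
from h import *
o=dict(ctrl.get_obs());o["orientation"]=[0,0,0];o["tool_pos"]=[0,0,0]
for a in(-5,0,5,10,15):
    c,s=np.cos(np.radians(a)),np.sin(np.radians(a)); x,z=.079,-.0145
    # front droops by a => tail rises (tool -z)
    print(a,proj("wrist",np.array([x*c+z*s*0- 0,0,-.019+z*c-x*s]),o))
n="scene";o2=ctrl.get_obs()
u=np.array([-.134,.991,0]);l=np.array([-.991,-.134,0]);t=np.array(o2["tool_pos"])
g=t-.010*u+np.array([0,0,.0195]);b=g+.103*u-[0,0,.036]
for a in(0,5,10):
    A=np.radians(a);f=lambda X,Z,Y:g+u*(X*np.cos(A)+Z*np.sin(A))+np.array([0,0,Z*np.cos(A)-X*np.sin(A)])+l*Y
    for X,Y in((.168,.065),(.168,-.065),(.038,.065),(.038,-.065)):
        p=proj(n,f(X,.006,Y));print(a,((p[0]-320)*2.395+400).__round__(),((p[1]-230)*2.4).__round__(),end="; ")
    print()
```

```text
-5 (np.float64(319.6557160261906), np.float64(123.97340100752349))
0 (np.float64(319.6060691995931), np.float64(124.09140218445003))
5 (np.float64(319.5552598989437), np.float64(126.51232110859044))
10 (np.float64(319.50395000460213), np.float64(131.6066514732784))
15 (np.float64(319.4530255168891), np.float64(139.75566397493844))
0 724 224; 0 623 305; 0 623 132; 0 523 206; 
5 721 232; 5 621 313; 5 622 134; 5 523 208; 
10 716 239; 10 618 319; 10 622 136; 10 523 210;
```

The scoop is lifted level: its rim corners at (726,232) and (527,207) match a droop of less than 4°, and all three limes are in it. I'll tip it slightly nose-up for the carry and plan the pour waypoints.

```bash
cat > pour.py <<'E'
import numpy as np,sys
from scipy.spatial.transform import Rotation as R
from plan import rot
from plant import ctrl
# TCP for lip point L (u-offset from bowl centre `off`, height zl) at tilt th
B=np.array([.5738,.0130,0]);YAW=-82.3;u=-rot(YAW).as_matrix()[:,0]
def tcp(th,off=-.04,zl=.115):
    t=np.radians(th);L=B+off*u+[0,0,zl];X,Z=.168-.010,-.028+.0195  # lip relative to TCP, scoop axes
    f=np.array(u)*np.cos(t)+np.array([0,0,-np.sin(t)]);k=np.array(u)*np.sin(t)+np.array([0,0,np.cos(t)])
    return L-X*f-Z*k
if __name__=="__main__":
    o=ctrl.get_obs();p=np.array(o["tool_pos"]);q=R.from_euler("xyz",o["orientation"],degrees=True)
    for a in sys.argv[1:]:
        v=[float(x) for x in a.split(",")];P=tcp(*v);Q=rot(YAW,v[0])
        print(a,P.round(4),"d",(q.inv().apply(P-p)*1000).round(1),"rv",(q.inv()*Q).as_rotvec(degrees=True).round(2))
E
python3 pour.py -8 -8,-.04,.14
```

```text
t 14.15 [0.4919 0.2807 0.1006] [180.    0.  -82.3] J [ 50.  17. -23.  -0. -50. -42.] open 19.7 gf 29.9 F [ 0.2 -0.8 -3.9]Traceback (most recent call last):
  File "pour.py", line 3, in <module>
    from plan import rot
  File "plan.py", line 9, in <module>
    v=[float(k) for k in a.split(",")];P=np.array(v[:3]);Q=rot(*v[3:])
                                                           ~~~^^^^^^^^
TypeError: rot() missing 1 required positional argument: 'yaw'
```

```bash
sed -i 's/^from plan import rot/rot=lambda y,t=0:R.from_euler("xyz",[180,0,y],degrees=True)*R.from_rotvec([0,t,0],degrees=True)/' pour.py
python3 pour.py -8 -8,-.04,.14
```

```text
-8 [ 0.6003 -0.1829  0.1014] d [473.9 -45.1  -0.9] rv [ 0.01 -8.    0.03]
-8,-.04,.14 [ 0.6003 -0.1829  0.1264] d [473.9 -45.1 -25.9] rv [ 0.01 -8.    0.03]
```

apply_moves([
  {"fingers": 5,"delta_pos": [0,0,-4],"angular": [0,-1,0]},
  {"fingers": 5,"delta_pos": [0,0,-9],"angular": [0,-2,0]},
  {"fingers": 5,"delta_pos": [0,0,-14],"angular": [0,-3,0]},
  {"fingers": 5,"delta_pos": [0,0,-19],"angular": [0,-4,0]},
  {"fingers": 5,"delta_pos": [0,0,-24],"angular": [0,-5,0]},
  {"fingers": 5,"delta_pos": [0,0,-30],"angular": [0,-6,0]},
  {"fingers": 5,"delta_pos": [0,0,-35],"angular": [0,-7,0]},
  {"fingers": 5,"delta_pos": [0,0,-40],"angular": [0,-8,0]},
  {"fingers": 5,"delta_pos": [0,0,-40],"angular": [0,-8,0]},
  {"fingers": 5,"delta_pos": [0,0,-40],"angular": [0,-8,0]},
])

```text
clock: 15.15
tool_pos: [0.492, 0.2805, 0.1406]
orientation: [-180.0, 8.0, -82.3]
force: [0.2, -0.2, -3.4]
opening: 0.0201
gripper_force: 30.0
```

```bash
python3 plan.py; python3 pour.py -8,-.04,.155
```

```text
t 15.15 [0.492  0.2805 0.1406] [-180.     8.   -82.3] J [ 45.  13. -19.  -8. -53. -33.] open 20.1 gf 30.0 F [ 0.2 -0.2 -3.4]
-8,-.04,.155 [ 0.6003 -0.1829  0.1414] d [469.  -45.1 -66.7] rv [-0.01  0.    0.01]
```

apply_moves([
  {"fingers": 5,"delta_pos": [5,0,-1],"angular": [0,0,0]},
  {"fingers": 5,"delta_pos": [14,-1,-2],"angular": [0,0,0]},
  {"fingers": 5,"delta_pos": [28,-3,-4],"angular": [0,0,0]},
  {"fingers": 5,"delta_pos": [47,-5,-7],"angular": [0,0,0]},
  {"fingers": 5,"delta_pos": [70,-7,-10],"angular": [0,0,0]},
  {"fingers": 5,"delta_pos": [94,-9,-13],"angular": [0,0,0]},
  {"fingers": 5,"delta_pos": [119,-11,-17],"angular": [0,0,0]},
  {"fingers": 5,"delta_pos": [145,-14,-21],"angular": [0,0,0]},
  {"fingers": 5,"delta_pos": [171,-16,-24],"angular": [0,0,0]},
  {"fingers": 5,"delta_pos": [197,-19,-28],"angular": [0,0,0]},
])

```text
clock: 16.15
tool_pos: [0.5375, 0.084, 0.1407]
orientation: [180.0, 8.0, -82.3]
force: [0.4, 0.3, -4.1]
opening: 0.0199
gripper_force: 30.0
```

apply_moves([
  {"fingers": 5,"delta_pos": [26,-2,-4],"angular": [0,0,0]},
  {"fingers": 5,"delta_pos": [52,-5,-7],"angular": [0,0,0]},
  {"fingers": 5,"delta_pos": [78,-7,-11],"angular": [0,0,0]},
  {"fingers": 5,"delta_pos": [104,-10,-15],"angular": [0,0,0]},
  {"fingers": 5,"delta_pos": [130,-12,-18],"angular": [0,0,0]},
  {"fingers": 5,"delta_pos": [156,-15,-22],"angular": [0,0,0]},
  {"fingers": 5,"delta_pos": [182,-17,-26],"angular": [0,0,0]},
  {"fingers": 5,"delta_pos": [206,-20,-29],"angular": [0,0,0]},
  {"fingers": 5,"delta_pos": [226,-22,-32],"angular": [0,0,0]},
  {"fingers": 5,"delta_pos": [243,-23,-35],"angular": [0,0,0]},
])

```text
clock: 17.15
tool_pos: [0.5932, -0.1562, 0.1414]
orientation: [180.0, 8.0, -82.3]
force: [-0.2, -0.0, -3.1]
opening: 0.0202
gripper_force: 30.0
```

apply_moves([
  {"fingers": 5,"delta_pos": [14,-1,-2],"angular": [0,0,0]},
  {"fingers": 5,"delta_pos": [23,-2,-3],"angular": [0,0,0]},
  {"fingers": 5,"delta_pos": [28,-3,-4],"angular": [0,0,0]},
  {"fingers": 5,"delta_pos": [29,-3,-4],"angular": [0,0,0]},
  {"fingers": 5,"delta_pos": [29,-3,-4],"angular": [0,0,0]},
  {"fingers": 5,"delta_pos": [29,-3,-4],"angular": [0,0,0]},
])

```text
clock: 17.75
tool_pos: [0.6003, -0.182, 0.1417]
orientation: [-180.0, 8.0, -82.2]
force: [-0.0, 0.3, -3.9]
opening: 0.0201
gripper_force: 30.0
```

```bash
python3 plan.py; python3 pour.py -4,-.04,.14 0 4 8 12 16 20
python3 - <<'E'
from h import *
s=ctrl.snapshot("scene");t=ctrl.snapshot("top")
cv2.imwrite("pics/p1.png",np.hstack([s[60:360,150:450],t[100:400,200:500]])[:,:,::-1])
E
```

```text
t 17.75 [ 0.6003 -0.182   0.1417] [-180.     8.   -82.2] J [ -4.  22.  -6.  -9. -64.  16.] open 20.1 gf 30.0 F [-0.   0.3 -3.9]
-4,-.04,.14 [ 0.6004 -0.1834  0.1375] d [2.  0.1 4. ] rv [0.   4.01 0.08]
0 [ 0.6003 -0.1832  0.1235] d [ 3.7  0.1 17.9] rv [0.   8.01 0.08]
4 [ 0.6002 -0.1822  0.1345] d [1.2 0.1 7.1] rv [-0.   12.01  0.08]
8 [ 0.6    -0.1805  0.1454] d [-2.   0.1 -3.4] rv [-0.   16.01  0.08]
12 [ 0.5996 -0.178   0.1562] d [ -6.    0.1 -13.8] rv [-1.000e-02  2.001e+01  8.000e-02]
16 [ 0.5992 -0.1748  0.1667] d [-10.7   0.1 -23.8] rv [-1.000e-02  2.401e+01  8.000e-02]
20 [ 0.5987 -0.1709  0.177 ] d [-16.1   0.1 -33.4] rv [-1.000e-02  2.801e+01  8.000e-02]
```

View pics/p1.png

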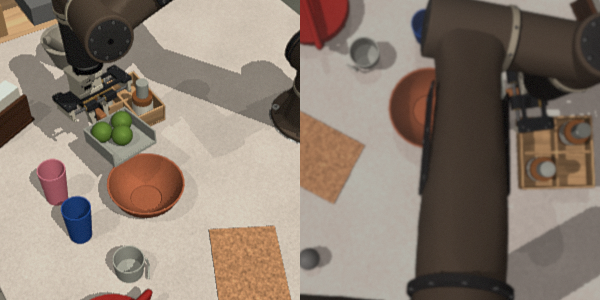

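The scene view shows the pan's lip reaching over the bowl's near rim, with all limes resting at the rear of the pan. The bottles are still in the crate. I'll start the tip.

apply_moves([
  {"fingers": 5,"delta_pos": [1,0,2],"angular": [0,2,0]},
  {"fingers": 5,"delta_pos": [2,0,5],"angular": [0,4,0]},
  {"fingers": 5,"delta_pos": [3,0,11],"angular": [0,6,0]},
  {"fingers": 5,"delta_pos": [4,0,17],"angular": [0,8,0]},
  {"fingers": 5,"delta_pos": [3,0,13],"angular": [0,10,0]},
  {"fingers": 5,"delta_pos": [1,0,7],"angular": [0,12,0]},
  {"fingers": 5,"delta_pos": [0,0,2],"angular": [0,14,0]},
  {"fingers": 5,"delta_pos": [-2,0,-3],"angular": [0,16,0]},
  {"fingers": 5,"delta_pos": [-4,0,-9],"angular": [0,18,0]},
  {"fingers": 5,"delta_pos": [-6,0,-14],"angular": [0,20,0]},
])

```text
clock: 18.85
tool_pos: [0.5998, -0.1782, 0.1569]
orientation: [-180.0, -12.1, -82.2]
force: [0.3, 0.0, -3.7]
opening: 0.0199
gripper_force: 30.0
```

```bash
python3 plan.py; python3 pour.py 20 28 36 44 50 56 62
```

```text
t 18.85 [ 0.5998 -0.1782  0.1569] [-180.   -12.1  -82.2] J [  8.  17. -22.  15. -53. -10.] open 19.9 gf 30.0 F [ 0.3  0.  -3.7]
20 [ 0.5987 -0.1709  0.177 ] d [ -3.    0.2 -21.2] rv [-0.05  7.93  0.06]
28 [ 0.5973 -0.1609  0.1967] d [ -8.7   0.1 -42.5] rv [-0.06 15.93  0.05]
36 [ 0.5956 -0.1484  0.2147] d [-17.3   0.1 -62.9] rv [-0.06 23.93  0.05]
44 [ 0.5936 -0.1334  0.2309] d [-28.7   0.1 -81.8] rv [-0.07 31.93  0.04]
50 [ 0.5919 -0.1208  0.2415] d [-38.9   0.1 -94.8] rv [-0.07 37.93  0.04]
56 [ 0.5901 -0.1072  0.2507] d [ -50.4    0.  -106.7] rv [-7.000e-02  4.393e+01  4.000e-02]
62 [ 0.5881 -0.0927  0.2585] d [ -63.1    0.  -117.4] rv [-7.000e-02  4.993e+01  3.000e-02]
```

apply_moves([
  {"fingers": 5,"delta_pos": [-1,0,-11],"angular": [0,4,0]},
  {"fingers": 5,"delta_pos": [-3,0,-21],"angular": [0,8,0]},
  {"fingers": 5,"delta_pos": [-6,0,-32],"angular": [0,12,0]},
  {"fingers": 5,"delta_pos": [-9,0,-43],"angular": [0,16,0]},
  {"fingers": 5,"delta_pos": [-11,0,-48],"angular": [0,18,0]},
  {"fingers": 5,"delta_pos": [-13,0,-53],"angular": [0,20,0]},
  {"fingers": 5,"delta_pos": [-15,0,-58],"angular": [0,22,0]},
  {"fingers": 5,"delta_pos": [-17,0,-63],"angular": [0,24,0]},
  {"fingers": 5,"delta_pos": [-20,0,-68],"angular": [0,26,0]},
  {"fingers": 5,"delta_pos": [-23,0,-73],"angular": [0,28,0]},
])

```text
clock: 19.85
tool_pos: [0.595, -0.1407, 0.2237]
orientation: [-179.9, -40.0, -82.3]
force: [-1.0, -1.0, -1.4]
opening: 0.0196
gripper_force: 30.0
```

apply_moves([
  {"fingers": 5,"delta_pos": [-4,0,-9],"angular": [0,4,0]},
  {"fingers": 5,"delta_pos": [-9,0,-18],"angular": [0,8,0]},
  {"fingers": 5,"delta_pos": [-14,0,-26],"angular": [0,12,0]},
  {"fingers": 5,"delta_pos": [-20,0,-34],"angular": [0,16,0]},
  {"fingers": 5,"delta_pos": [-20,0,-34],"angular": [0,16,0]},
  {"fingers": 5,"delta_pos": [-20,0,-34],"angular": [0,16,0]},
  {"fingers": 5,"delta_pos": [-20,0,-34],"angular": [0,16,0]},
  {"fingers": 5,"delta_pos": [-20,0,-34],"angular": [0,16,0]},
])

```text
clock: 20.65
tool_pos: [0.5897, -0.1049, 0.2366]
orientation: [-179.9, -55.9, -82.4]
force: [0.0, 0.6, -0.9]
opening: 0.02
gripper_force: 30.0
```

```bash
python3 plan.py
python3 - <<'E'
from h import *
s=ctrl.snapshot("scene");cv2.imwrite("pics/p2.png",s[60:360,150:450,::-1])
b,_=blobs(s,(35,80,30),(75,255,255),None,40)
for c,st in b: print(c.round(1),st[2:],onz("scene",c,.05).round(3))
E
```

```text
t 20.65 [ 0.5897 -0.1049  0.2366] [-179.9  -55.9  -82.4] J [ 32.  20. -39.  52. -73. -60.] open 20.0 gf 30.0 F [ 0.   0.6 -0.9]
[293.3 251.5] [ 41  34 901] [0.583 0.022 0.05 ]
```

View pics/p2.png

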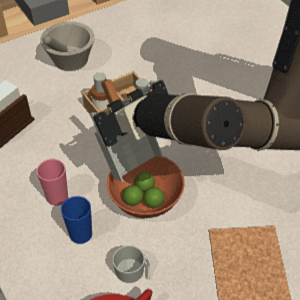

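All three limes lie in the bowl, around (295,252) in the full scene image, and the scoop is empty. I'll raise it, level it and carry it back.

```bash
python3 plan.py .595,-.15,.27,-82.3,30 .595,-.17,.23,-82.3,0 .49,.26,.23,-82.3,0 .49,.26,.03,-82.3,0 | sed 1d
python3 - <<'E'
from plant import ctrl
import numpy as np
from scipy.spatial.transform import Rotation as R
o=ctrl.get_obs();p=o["tool_pos"];q=R.from_euler("xyz",o["orientation"],degrees=True)
print((q.inv().apply(np.array([.595,-.17,.24])-p)*1000).round(1))
E
```

```text
.595,-.15,.27,-82.3,30 d [53.   0.7 18.8] rv [ -0.04 -25.93  -0.06]
.595,-.17,.23,-82.3,0 d [-2.8  2.7 44.6] rv [  0. -30.  -0.]
.49,.26,.23,-82.3,0 d [-440.2   46.4    0. ] rv [0. 0. 0.]
.49,.26,.03,-82.3,0 d [  0.  -0. 200.] rv [0. 0. 0.]
[39.3  3.4 52.1]
```

apply_moves([
  {"fingers": 5,"delta_pos": [14,0,4],"angular": [0,-6,0]},
  {"fingers": 5,"delta_pos": [28,0,9],"angular": [0,-12,0]},
  {"fingers": 5,"delta_pos": [41,0,14],"angular": [0,-19,0]},
  {"fingers": 5,"delta_pos": [53,0,19],"angular": [0,-26,0]},
  {"fingers": 5,"delta_pos": [49,1,27],"angular": [0,-34,0]},
  {"fingers": 5,"delta_pos": [46,1,36],"angular": [0,-42,0]},
  {"fingers": 5,"delta_pos": [42,2,45],"angular": [0,-50,0]},
  {"fingers": 5,"delta_pos": [39,3,52],"angular": [0,-56,0]},
  {"fingers": 5,"delta_pos": [39,3,52],"angular": [0,-56,0]},
  {"fingers": 5,"delta_pos": [39,3,52],"angular": [0,-56,0]},
])

```text
clock: 21.7
tool_pos: [0.5951, -0.171, 0.2395]
orientation: [180.0, -0.1, -82.4]
force: [0.5, -0.1, -1.5]
opening: 0.02
gripper_force: 30.0
```

apply_moves([
  {"fingers": 5,"delta_pos": [-20,2,0],"angular": [0,0,0]},
  {"fingers": 5,"delta_pos": [-60,6,0],"angular": [0,0,0]},
  {"fingers": 5,"delta_pos": [-105,11,0],"angular": [0,0,0]},
  {"fingers": 5,"delta_pos": [-150,16,0],"angular": [0,0,0]},
  {"fingers": 5,"delta_pos": [-195,20,0],"angular": [0,0,0]},
  {"fingers": 5,"delta_pos": [-240,25,0],"angular": [0,0,0]},
  {"fingers": 5,"delta_pos": [-285,30,0],"angular": [0,0,0]},
  {"fingers": 5,"delta_pos": [-330,35,0],"angular": [0,0,0]},
  {"fingers": 5,"delta_pos": [-375,39,0],"angular": [0,0,0]},
  {"fingers": 5,"delta_pos": [-410,43,0],"angular": [0,0,0]},
])

```text
clock: 22.7
tool_pos: [0.496, 0.2337, 0.2398]
orientation: [-179.9, -0.1, -82.1]
force: [1.1, -0.1, -1.9]
opening: 0.0198
gripper_force: 30.0
```

apply_moves([
  {"fingers": 5,"delta_pos": [-20,2,0],"angular": [0,0,0]},
  {"fingers": 5,"delta_pos": [-30,3,0],"angular": [0,0,0]},
  {"fingers": 5,"delta_pos": [-30,3,40],"angular": [0,0,0]},
  {"fingers": 5,"delta_pos": [-30,3,80],"angular": [0,0,0]},
  {"fingers": 5,"delta_pos": [-30,3,120],"angular": [0,0,0]},
  {"fingers": 5,"delta_pos": [-30,3,145],"angular": [0,0,0]},
  {"fingers": 5,"delta_pos": [-30,3,160],"angular": [0,0,0]},
  {"fingers": 5,"delta_pos": [-30,3,160],"angular": [0,0,0]},
  {"fingers": 5,"delta_pos": [-30,3,160],"angular": [0,0,0]},
])

```text
clock: 23.6
tool_pos: [0.4907, 0.2605, 0.0799]
orientation: [-180.0, -0.0, -82.2]
force: [0.2, 0.1, -2.0]
opening: 0.02
gripper_force: 30.0
```

```bash
python3 plan.py .49,.26,.021,-82.3
python3 - <<'E'
from h import *
o=ctrl.get_obs();w=ctrl.snapshot("wrist");s=ctrl.snapshot("scene");t=ctrl.snapshot("top")
cv2.imwrite("pics/w6.png",np.hstack([w[::1,120:520],cv2.resize(s[230:430,320:487],(400,480),interpolation=cv2.INTER_CUBIC)])[:,:,::-1])
b,_=blobs(t,(35,80,30),(75,255,255),None,40)
for c,st in b: print(c.round(1),st[2:],onz("top",c,.05).round(3))
E
```

```text
t 23.6 [0.4907 0.2605 0.0799] [-180.    -0.   -82.2] J [ 48.  17. -25.   0. -47. -40.] open 20.0 gf 30.0 F [ 0.2  0.1 -2. ]
.49,.26,.021,-82.3 d [ 0.3  0.7 58.9] rv [-0.02 -0.04  0.09]
[329.9 207. ] [ 41  39 894] [0.578 0.012 0.05 ]
```

View pics/w6.png

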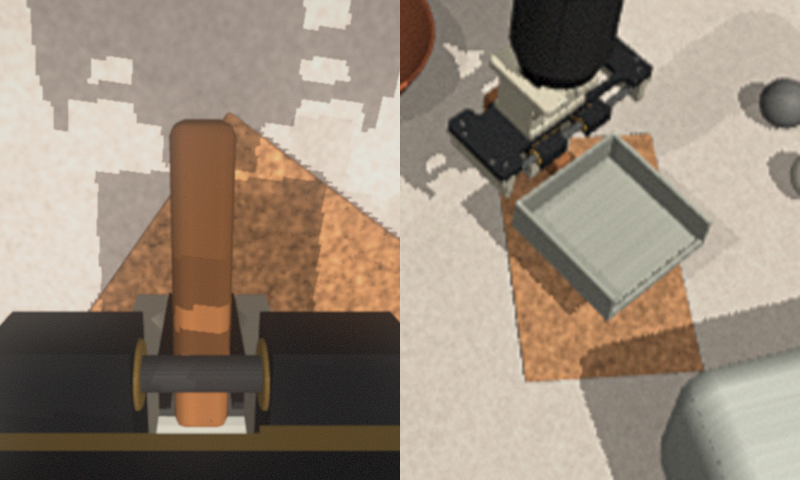

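The scoop is empty, level and unslipped over the mat (handle end again at v≈122). The top view puts the limes within 4 mm of the bowl's axis. I'll lower it and let go.

apply_moves([
  {"fingers": 5,"delta_pos": [0,0,20],"angular": [0,0,0]},
  {"fingers": 5,"delta_pos": [0,0,38],"angular": [0,0,0]},
  {"fingers": 5,"delta_pos": [0,0,50],"angular": [0,0,0]},
  {"fingers": 5,"delta_pos": [0,0,56],"angular": [0,0,0]},
  {"fingers": 5,"delta_pos": [0,0,58],"angular": [0,0,0]},
  {"fingers": 5,"delta_pos": [0,0,59],"angular": [0,0,0]},
  {"fingers": 5,"delta_pos": [0,0,59],"angular": [0,0,0]},
  {"fingers": 5,"delta_pos": [0,0,59],"angular": [0,0,0]},
])

```text
clock: 24.55
tool_pos: [0.491, 0.2608, 0.0211]
orientation: [-180.0, 0.0, -82.3]
force: [-0.8, -0.1, 0.2]
opening: 0.0197
gripper_force: 30.0
```

apply_moves([
  {"fingers": 30,"delta_pos": [0,0,0],"angular": [0,0,0]},
  {"fingers": 50,"delta_pos": [0,0,0],"angular": [0,0,0]},
  {"fingers": 70,"delta_pos": [0,0,0],"angular": [0,0,0]},
  {"fingers": 70,"delta_pos": [0,0,0],"angular": [0,0,0]},
  {"fingers": 70,"delta_pos": [0,0,-40],"angular": [0,0,0]},
  {"fingers": 70,"delta_pos": [0,0,-85],"angular": [0,0,0]},
  {"fingers": 70,"delta_pos": [0,0,-130],"angular": [0,0,0]},
  {"fingers": 70,"delta_pos": [0,0,-175],"angular": [0,0,0]},
  {"fingers": 70,"delta_pos": [0,0,-220],"angular": [0,0,0]},
  {"fingers": 70,"delta_pos": [0,0,-220],"angular": [0,0,0]},
])

```text
clock: 25.55
tool_pos: [0.4934, 0.2624, 0.2476]
orientation: [-179.4, 0.3, -82.2]
force: [0.2, -0.6, -1.2]
opening: 0.0699
gripper_force: 0.0
```

apply_moves([
  {"fingers": 70,"delta_pos": [100,80,-50],"angular": [0,0,0]},
  {"fingers": 70,"delta_pos": [100,80,-50],"angular": [0,0,0]},
  {"fingers": 70,"delta_pos": [100,80,-50],"angular": [0,0,0]},
  {"fingers": 70,"delta_pos": [100,80,-50],"angular": [0,0,0]},
  {"fingers": 70,"delta_pos": [100,80,-50],"angular": [0,0,0]},
])

```text
clock: 26.05
tool_pos: [0.4248, 0.1504, 0.2911]
orientation: [-179.9, 0.1, -82.3]
force: [0.5, 0.1, 0.6]
opening: 0.07
gripper_force: 0.0
```

```bash
python3 plan.py
python3 - <<'E'
from h import *
s=ctrl.snapshot("scene");cv2.imwrite("pics/f.png",s[:,:,::-1])
E
```

```text
t 26.05 [0.4248 0.1504 0.2911] [-1.799e+02  1.000e-01 -8.230e+01] J [ 45.  -4. -20.  -0. -74. -37.] open 70.0 gf 0.0 F [0.5 0.1 0.6]
```

View pics/f.png

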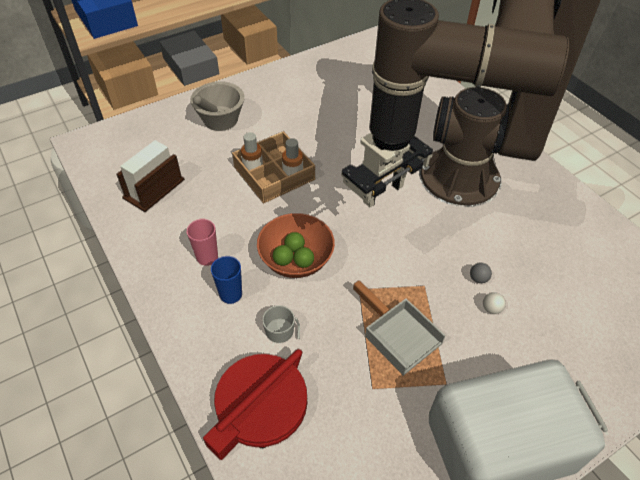

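The final view shows the limes in the bowl at (295,250), the scoop flat on the mat at (405,335), both bottles upright in the crate with caps at (250,139) and (291,146), and the bystanders unmoved. One numeric check on the caps, then I'll hand in.

Run:
```python
from h import *
e=[proj("scene",np.array(p)) for p in((.512,-.341,.136),(.425,-.257,.136))];print(e)
if all(np.hypot(a[0]-b[0],a[1]-b[1])<8 for a,b in zip(e,((250,139),(291,146)))): print(ctrl.close_job())
```

```text
[(np.float64(249.76911007680428), np.float64(135.34291881380523)), (np.float64(291.33410345743437), np.float64(141.87560511973743))]
the job is handed in; nothing more can be done
None
```

I handed the job in at about 26 s of robot time: all three limes are in the bowl, the empty scoop is flat on the mat, both bottles are upright in crate cells, and the tumblers and cup look unmoved in the last picture; the hand-in returned no verdict.

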